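# Open the ink bottle in its stand

## Task

Open the square ink bottle so that a pen can be filled. Its brass cap is tight and the bottle would spin on the desk, so first set the bottle upright and fully down in the square well of the wooden ink stand, which keeps it from turning, and only then unscrew the cap anticlockwise until its thread lets go. Finish while holding the cap: keep it in the gripper, upright and still, clear of the bottle and one to three centimetres above its mouth, the bottle still seated in the well and never tipped, and everything else on the desk left where it is.

Things in the scene. Friction and masses are not known exactly. Their poses are not given: they have to be found in the camera images.
- bottle: dark glass ink bottle, about 0.3 kg. Square body 56 x 56 mm, 48 mm tall, sides along its x and y axes; low shoulder to z = 51 mm, threaded neck 33 mm wide over the thread. Origin at the centre of its underside, z up. Starts upright on the desk, cap on, 76 mm tall in all. Grip the square body from above across opposite sides; seated in the well, its sides are free from 16 to 48 mm above its underside.
- cap: round ribbed brass screw cap, 90 g, 41 mm wide, 22 mm tall, open below; origin at the centre of its lower edge, z up its axis. Tight, its origin is 54 mm above the bottle's origin on the same axis. Grip it from above across its sides, 30 N or more. The first few degrees take 0.15 to 0.3 N m (sprung seal), then it runs easily; between strokes it stays where it is left, so it can be regripped.
- bottle_mouth (a point): centre of the bottle's rim, 70 mm above the bottle's origin. Right-hand three-start thread: anticlockwise from above the cap rises 3.0 mm per rad, with 1 mm of up-and-down play, and lets go 2.6 to 2.8 rad from tight, 8 mm up; before that pulling lifts the bottle too. It may be turned in several strokes. Beyond 2.8 rad it turns freely and lifts off.
- ink_stand: dark wooden ink stand, fixed to the desk. Plinth 128 (x) by 160 (y) by 6 mm; on it a block 92 x 92 mm, top 22 mm above the desk, centred 12 mm in +x from the origin, with the square well in it; along the -x side a pen trough with a lip 14 mm high. Origin under the plinth's middle, on the desk; z up.
- well (a point): centre of the well's floor, 6 mm above the desk. Well 60 x 60 mm, sides along the stand's x and y axes, 16 mm deep, rim bevelled 3 mm: the bottle fits in any of four quarter turns with 2 mm to spare on each side and then can turn no more than about 5 degrees.
- pen: black fountain pen, 137 x 14 x 14 mm, lying in the stand's pen trough along the stand's y axis; origin under its middle; leave it there
- notebook: small leather notebook, 155 x 113 x 17 mm, lying flat; origin under its middle; bystander
- glasses_case: dark spectacle case, 58 x 155 x 36 mm; origin under its middle; bystander
- mouse: computer mouse, 111 x 60 x 36 mm; origin under its middle; bystander
- sticky_pad: pad of notes, 76 x 76 x 12 mm; origin under its middle; bystander
- magnifier: hand lens with a long handle, 86 x 189 x 17 mm; origin under its middle; bystander
Not all that is in view belongs to the job. What is meant by the cap is not orange, and is the smaller of those in its own colour.

How it is judged:
On the way, in this order (a step that is already met when the one before it is completed fails the run):
1. the bottle stands fully down in the well of the ink stand, its cap still screwed on (horizontal distance between bottle and well below 0.0045 m and z of bottle in the frame of ink_stand below 0.01 m and angle between bottle's own z axis and vertical below 0.08 rad and z of cap in the frame of bottle below 0.0565 m), for 0.2 s.
2. the cap has been screwed up its thread with the bottle still down in the well (horizontal distance between bottle and well below 0.0045 m and z of bottle in the frame of ink_stand below 0.01 m and angle between bottle's own z axis and vertical below 0.08 rad and z of cap in the frame of bottle between 0.059 and 0.072 m and horizontal distance between cap and bottle_mouth below 0.008 m), for 0.05 s.
At the end, for the whole second after the job is handed in: Bottle upright (0.06 rad) in the well, within 4.5 mm of its centre, under 2.5 mm off its floor; cap held by the fingers (over 1 N), still, upright within 0.2 rad, off the bottle, its lower edge 3 to 40 mm above the rim, its axis within 12 mm of the bottle's (horizontal distance between bottle and well below 0.0045 m and z of bottle in the frame of ink_stand below 0.0085 m and angle between bottle's own z axis and vertical below 0.06 rad and z of cap in the frame of bottle between 0.073 and 0.11 m and horizontal distance between cap and bottle_mouth below 0.012 m and angle between cap's own z axis and vertical below 0.2 rad and contact force between the fingers and cap above 1 N and contact force between cap and bottle below 0.05 N and linear speed of each of cap, bottle below 0.02 m/s); the arm keeps its last pose, push and grip.
It fails at once if the bottle is tipped by more than 0.4 rad (the ink would spill when opened) (angle between bottle's own z axis and vertical above 0.4 rad).
It fails at once if another thing on the desk is moved by more than 25 mm (distance of any of pen, notebook, glasses_case, mouse, sticky_pad, magnifier from where it was at the start of the episode above 0.025 m).
It also fails if it takes over 61 s, if anything falls off the work surface, if the arm or the gripper's body presses on something with over 40 N, if the wrist force passes 120 N, or if a joint passes its speed limit or range.

## Robot

A 7-joint arm with a two-finger parallel gripper is mounted at the origin on the work surface; the furniture and walls round the work are solid. World frame = base frame: x ahead of the robot, y to its left, z up, the work surface at z = 0. Lengths are in m, angles in rad, forces in N, time in s.
With the tool pointing down it reaches from about 0.4 to 0.85 m from the base axis. Payload 4.5 kg.
Tool frame: the origin (TCP) lies on the centre line of the jaws, within the pads' length; the fingertips stand 22 mm ahead of it and the grasp point (between the pads) lies 3 mm ahead of it (nose_length is the distance from the TCP to the fingertips, in m); y points along the fingers, x is the direction in which the jaws open and shut, and the axes are right-handed (so a half turn about y gives the same grasp; the last joint's range is limited). The gripper opens to 85 mm and grips with 20 to 120 N. Pads are 22 mm wide; open, the fingers measure 114 mm over their backs; the gripper's body (76 mm by 85 mm) begins 54 mm behind the grasp point. The pads swing forward as they close: fully open they stand 13 mm farther back than shut.
Start: joints at [1.347, 0.689, -0.195, 1.565, 0.157, 0.902, -0.215], TCP at [0.159, -0.604, 0.253] pointing down, gripper open.
Joint ranges: [-3.01, 3.01], [-0.46, 2.08], [-1.47, 1.51], [0.13, 2.56], [-1, 4.14], [0.04, 2.09], [-2.66, 2.66]. Speed limits (rad/s): [2.57, 2.57, 3.14, 3.14, 3.14, 3.14, 3.14].

## Interface

Orientations are given as a 3x3 rotation matrix whose columns are the frame's x, y, z axes.
In Python, from cell import * gives the robot as it stands.
- The arm moves only by the shell command python3 -m crank 'ROWS' [FORCE]. ROWS is JSON, a list of rows, each an object of numbers: "x", "y", "z": the shift along the tool's x, y, z normalised to -1 to 1, where 1 is 0.08 m; "rx", "ry", "rz": the turn, a rotation vector about the tool's x, y, z normalised to -1 to 1, where 1 is 90 degrees; "gripper": the opening, from -1 (shut) to 1 (fully open). A call has 1 to 20 rows; each row is the pose to reach, as a shift and turn from the pose commanded when the call began, along the tool's axes at that moment; what a row does not reach only later rows make up. A row lasts 1/10 s, in which the tool goes at most 50 mm and 8.59 degrees, less where a joint would pass 70% of its speed; a pose out of reach is approached as far as the arm can. A call with a number of a shift or a turn outside -1 to 1 is refused whole. A call with a gripper value outside its range is refused whole. The fingers move at their own pace and stop on an object; FORCE is the grip in N (left out, the last holds). Time passes only in rows, so rows that repeat a pose let the fingers close. It gives the time, the measured TCP pose, the force and the opening at its end, in the units of the state.
- read_state(): the state, without advancing time (a new reading comes with each control period).
- snapshot(name): name is "scene" or "top" or "wrist"; returns the picture (420x560x3 uint8, blue, green, red); there is no depth.
- camera_info(name): a dict with "vfov" (degrees; the focal length in pixels is half the picture's height over the tangent of half this angle, whatever the lens; pixels are square), "cx", "cy" (the principal point, pixels), "eye" and "orientation" of the camera in the world; the wrist camera has in their place "mount" (4x4, takes a point from camera to tool coordinates, whose origin is the TCP and whose axes are the tool frame's). Camera axes: x right, y up, looking along -z (the intrinsics and any distortion apply to the point x, -y, -z); pixel columns grow to the right and rows downward; lengths in m; the calibration is good to about 2 mm. A picture is of the moment at which its call begins: read the wrist's pose just before it. camera_info takes no time and is no camera call.
- hand_in(): hands the job in, once; it reports no verdict.
The state is a dict: "time_s": time; "qpos": joint angles; "joint_velocities": joint speeds; "effort": joint torques, N m; "eef_pos": TCP position; "eef_rot": TCP orientation; "force": force on the tool from outside, world axes, zero at the start; "torque": the same for the moment, N m; "finger_gap": finger opening in m.
Only numpy, scipy, OpenCV 4.12 (cv2) and the standard library are available. Lean on these libraries where they do the work, as an engineer would, in place of code of your own. Each camera call takes 0.05 s, during which the arm holds its last target.

## Working session

There is one attempt and no reset: what is moved stays moved. The work goes in short steps, Python scripts to look and compute and a shell command to move; the robot and the scene stay as the last step left them, time stands still between calls to the robot, and variables do not carry over. Pictures are saved under pics/ and viewed, and the job is handed in when it is done.

```bash
ls; mkdir -p pics; python3 - <<'E'
from cell import *
import cv2
s=read_state(); print({k:s[k] for k in s})
for n in("scene","top","wrist"):
    cv2.imwrite(f"pics/a_{n}.png",snapshot(n)); print(n,camera_info(n))
E
```

```text
pics
{'time_s': 0.0, 'qpos': array([ 1.34680326,  0.69001228, -0.19452325,  1.56636363,  0.15729919,
        0.90248685, -0.2151009 ]), 'joint_velocities': array([-0.00119546, -0.00044939, -0.00116632,  0.00091347,  0.00062823,
        0.00056373,  0.00012505]), 'effort': array([ 1.36962644e-04, -5.39611530e+01, -1.26623780e+00, -1.58542943e+01,
        9.15373850e-03,  9.54489573e-03, -1.33070029e-05]), 'eef_pos': array([ 0.15914346, -0.60376071,  0.25246136]), 'eef_rot': array([[ 2.55036115e-01, -5.99751849e-04,  9.66931342e-01],
       [-9.66929713e-01,  1.77926785e-03,  2.55036789e-01],
       [-1.87338864e-03, -9.99998237e-01, -1.26140324e-04]]), 'force': array([ 0.47138139,  0.43582891, -0.14460778]), 'torque': array([-0.01393406, -0.0183096 ,  0.05436066]), 'finger_gap': 0.08546278096748086}
scene {'vfov': 55.30372176772181, 'cx': 272.44236016809924, 'cy': 209.98442085364218, 'eye': array([-0.06286828,  0.43442782,  0.68515749]), 'orientation': array([[-0.64188042,  0.46013366, -0.61340569],
       [-0.76666582, -0.36987412,  0.52480154],
       [ 0.01459597,  0.80713701,  0.59018371]])}
top {'vfov': 43.372150597438626, 'cx': 278.7859553896703, 'cy': 203.82886709824805, 'eye': array([ 0.40228231, -0.09219944,  1.46679027]), 'orientation': array([[ 0.00248272,  0.99290048, -0.11892213],
       [-0.99997666,  0.00322208,  0.00602532],
       [ 0.00636572,  0.1189044 ,  0.9928853 ]])}
wrist {'vfov': 71.45308848830142, 'cx': 276.82337479216847, 'cy': 210.47613913735574, 'mount': array([[ 9.99999557e-01, -7.67814958e-04, -5.44439112e-04,
        -3.10981335e-04],
       [-2.81329765e-04,  3.08164463e-01, -9.51333057e-01,
        -1.20537040e-01],
       [ 8.98224538e-04,  9.51332788e-01,  3.08164110e-01,
         7.94479133e-02],
       [ 0.00000000e+00,  0.00000000e+00,  0.00000000e+00,
         1.00000000e+00]])}
```

View images.

View pics/a_top.png

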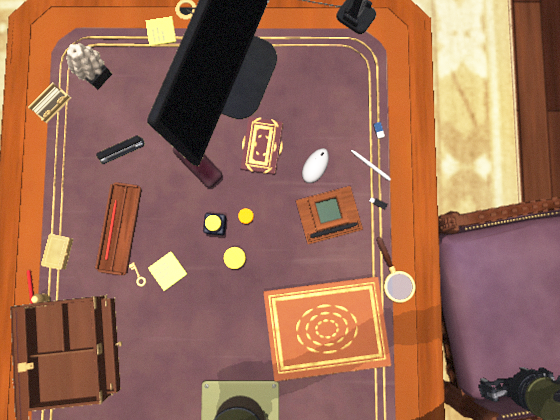

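View pics/a_scene.png

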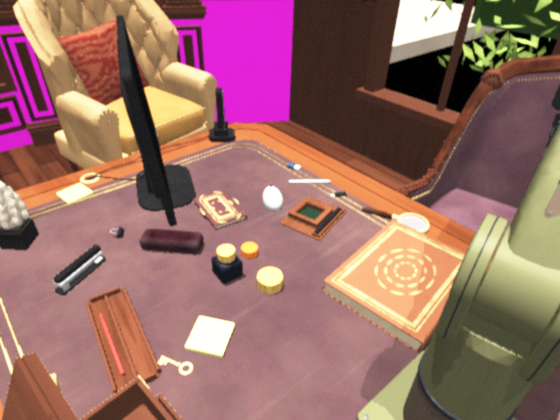

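View pics/a_wrist.png

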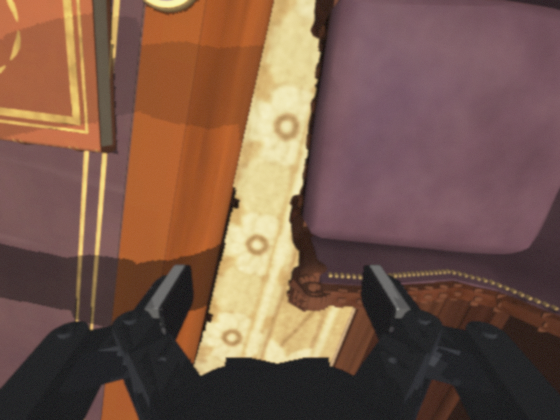

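```bash
python3 - <<'E'
import cv2,numpy as np
t=cv2.imread("pics/a_top.png");s=cv2.imread("pics/a_scene.png")
a=cv2.resize(t[180:280,180:380],None,fx=4,fy=4,interpolation=cv2.INTER_CUBIC)
cv2.imwrite("pics/b_top.png",a)
cv2.imwrite("pics/b_scene.png",cv2.resize(s[180:310,190:360],None,fx=4.5,fy=4.5,interpolation=cv2.INTER_CUBIC))
E
```

```text
(no output)
```

View pics/b_top.png

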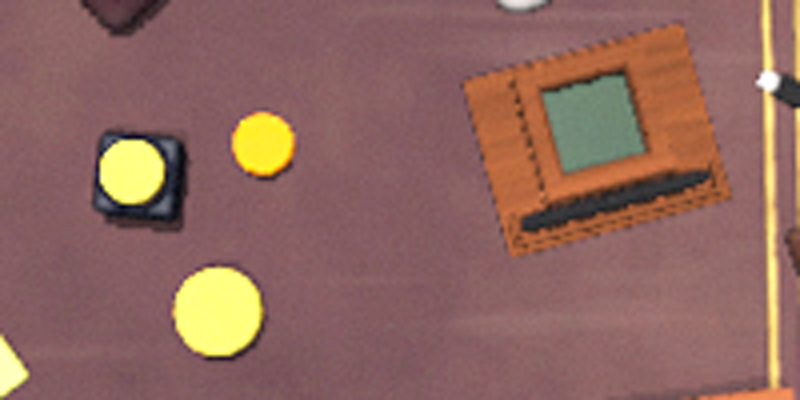

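View pics/b_scene.png

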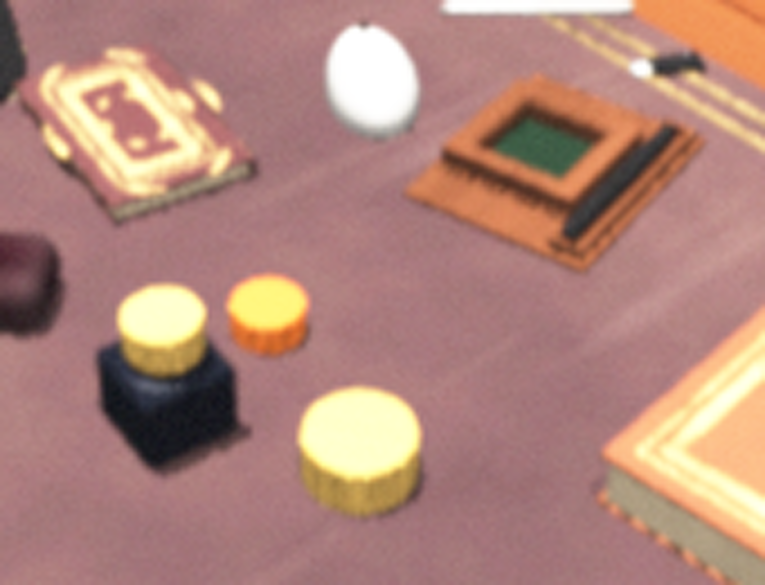

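```bash
cat > h.py <<'E'
import cv2,numpy as np
from cell import *
def cam(name,st=None):
    c=camera_info(name); f=210/np.tan(np.radians(c["vfov"]/2))
    if name=="wrist":
        T=np.eye(4);T[:3,:3]=st["eef_rot"];T[:3,3]=st["eef_pos"];T=T@c["mount"];R=T[:3,:3];e=T[:3,3]
    else: R=np.array(c["orientation"]);e=np.array(c["eye"])
    return f,c["cx"],c["cy"],R,e
def ray(C,u,v,z):
    f,cx,cy,R,e=C
    d=R@np.array([(u-cx)/f,-(v-cy)/f,-1]); return e+d*(z-e[2])/d[2]
def proj(C,p):
    f,cx,cy,R,e=C; q=R.T@(np.array(p)-e); return cx+f*q[0]/-q[2], cy-f*q[1]/-q[2]
def grab(name,out):
    st=read_state(); im=snapshot(name); cv2.imwrite(f"pics/{out}.png",im); return im,cam(name,st),st
E
python3 - <<'E'
from h import *
C=cam("top");im=cv2.imread("pics/a_top.png");S=cam("scene")
h=cv2.cvtColor(im,cv2.COLOR_BGR2HSV)
def blob(m,box):
    x0,y0,x1,y1=box;mm=np.zeros_like(m);mm[y0:y1,x0:x1]=m[y0:y1,x0:x1]
    c=max(cv2.findContours(mm,0,1)[0],key=cv2.contourArea);return c
y=cv2.inRange(h,(24,90,200),(35,255,255))
c=blob(y,(195,205,228,240));print("cap",cv2.minEnclosingCircle(c));(u,v),_=cv2.minEnclosingCircle(c);print(ray(C,u,v,.076))
g=cv2.inRange(h,(40,30,60),(100,255,255));c=blob(g,(310,190,350,230));r=cv2.minAreaRect(c);print("green",r,ray(C,*r[0],.006))
for p in cv2.boxPoints(r): print(ray(C,*p,.006))
d=cv2.inRange(h,(0,0,0),(179,255,75));c=blob(d,(195,205,235,245));r=cv2.minAreaRect(cv2.convexHull(c));print("body",r)
for p in cv2.boxPoints(r): print(ray(C,*p,.048))
# scene cap top
im=cv2.imread("pics/a_scene.png");
for n,u,v in(("cap",190+162/4.5,180+320/4.5),):
    print(ray(S,u,v,.076))
s=read_state();print(s["qpos"])
E
```

```text
cap ((212.5, 222.5), 7.905794143676758)
[0.51866585 0.0741849  0.076     ]
green ((327.9339599609375, 210.0188751220703), (20.05463981628418, 20.74144172668457), 74.05460357666016) [ 0.56033659 -0.23792779  0.006     ]
[ 0.57926832 -0.20259267  0.006     ]
[ 0.59547461 -0.25839088  0.006     ]
[ 0.54145724 -0.27316522  0.006     ]
[ 0.52540305 -0.21758381  0.006     ]
body ((215.03079223632812, 224.75384521484375), (22.574321746826172, 23.566600799560547), 7.125016689300537)
[0.48715138 0.10412113 0.048     ]
[0.5502839  0.09748133 0.048     ]
[0.54288028 0.03695977 0.048     ]
[0.47980968 0.04391759 0.048     ]
[0.51547695 0.07507508 0.076     ]
[ 1.34679712  0.68978819 -0.19453063  1.56609101  0.15730553  0.90248852
 -0.21511522]
```

Three cap-like things in the top view: the brass cap on the dark bottle (213,223), a larger loose brass lid (234,258), and an orange one (246,215). The crops confirm the one on the bottle: it is brass, not orange, and is the smaller of the two brass ones. Stand well is at (328,210). I'm moving above the bottle for a wrist view.

```bash

python3 -m crank '[{"z":1,"x":-0.6,"gripper":0.65},{"z":1,"x":-0.6,"gripper":0.65}]' 60
python3 -m crank '[{"z":1,"x":-0.7,"gripper":0.65},{"z":1,"x":-0.7,"gripper":0.65}]'
python3 -m crank '[{"z":1,"x":-0.8,"gripper":0.65},{"z":1,"x":-0.8,"gripper":0.65},{"z":1,"x":-0.8,"gripper":0.65}]'
python3 -m crank '[{"z":0.9,"x":-0.9,"gripper":0.65},{"z":0.9,"x":-0.9,"gripper":0.65},{"z":0.9,"x":-0.9,"gripper":0.65}]'
python3 -m crank '[{"z":0.8,"x":-1,"gripper":0.65},{"z":0.8,"x":-1,"gripper":0.65},{"z":0.8,"x":-1,"gripper":0.65}]'
```

```text
invalid input at $[0]: expected keys x, y, z, rx, ry, rz, gripper
invalid input at $[0]: expected keys x, y, z, rx, ry, rz, gripper
invalid input at $[0]: expected keys x, y, z, rx, ry, rz, gripper
invalid input at $[0]: expected keys x, y, z, rx, ry, rz, gripper
invalid input at $[0]: expected keys x, y, z, rx, ry, rz, gripper
```

```bash

python3 -m crank '[{"x":-0.6,"y":0,"z":1,"rx":0,"ry":0,"rz":0,"gripper":0.65},{"x":-0.6,"y":0,"z":1,"rx":0,"ry":0,"rz":0,"gripper":0.65}]' 60
python3 -m crank '[{"x":-0.7,"y":0,"z":1,"rx":0,"ry":0,"rz":0,"gripper":0.65},{"x":-0.7,"y":0,"z":1,"rx":0,"ry":0,"rz":0,"gripper":0.65}]'
python3 -m crank '[{"x":-0.8,"y":0,"z":1,"rx":0,"ry":0,"rz":0,"gripper":0.65},{"x":-0.8,"y":0,"z":1,"rx":0,"ry":0,"rz":0,"gripper":0.65},{"x":-0.8,"y":0,"z":1,"rx":0,"ry":0,"rz":0,"gripper":0.65}]'
```

```text
time_s: 0.35
eef_pos: [0.2246, -0.5368, 0.2528]
eef_rot: [[0.252, 0.0, 0.968], [-0.968, 0.0, 0.252], [-0.0, -1.0, 0.0]]
force: [0.3, 0.1, -0.2]
finger_gap: 0.0705
time_s: 0.55
eef_pos: [0.2886, -0.4613, 0.2531]
eef_rot: [[0.255, 0.0, 0.967], [-0.967, 0.0, 0.255], [-0.0, -1.0, 0.0]]
force: [0.4, -0.2, -0.3]
finger_gap: 0.0702
time_s: 0.85
eef_pos: [0.3542, -0.3735, 0.2534]
eef_rot: [[0.268, 0.003, 0.964], [-0.964, 0.004, 0.268], [-0.003, -1.0, 0.004]]
force: [-0.7, 0.7, 0.8]
finger_gap: 0.0706
```

```bash

python3 -m crank '[{"x":-0.5,"y":0,"z":1,"rx":0,"ry":0,"rz":0,"gripper":0.65},{"x":-0.5,"y":0,"z":1,"rx":0,"ry":0,"rz":0,"gripper":0.65}]'
python3 -m crank '[{"x":-0.5,"y":0,"z":1,"rx":0,"ry":0,"rz":0,"gripper":0.65},{"x":-0.5,"y":0,"z":1,"rx":0,"ry":0,"rz":0,"gripper":0.65},{"x":-0.5,"y":0,"z":1,"rx":0,"ry":0,"rz":0,"gripper":0.65},{"x":-0.5,"y":0,"z":1,"rx":0,"ry":0,"rz":0,"gripper":0.65},{"x":-0.5,"y":0,"z":1,"rx":0,"ry":0,"rz":0,"gripper":0.65}]'
python3 - <<'E'
from h import *
im,C,st=grab("wrist","c_wrist");print(st["eef_pos"],st["eef_rot"],st["joint_velocities"].max(), proj(C,[.56,-.238,.022]))
E
```

```text
time_s: 1.05
eef_pos: [0.4166, -0.3209, 0.2533]
eef_rot: [[0.254, 0.0, 0.967], [-0.967, -0.0, 0.254], [0.0, -1.0, 0.0]]
force: [0.9, -0.7, 0.3]
finger_gap: 0.0706
time_s: 1.55
eef_pos: [0.4816, -0.264, 0.253]
eef_rot: [[0.253, -0.002, 0.967], [-0.967, -0.001, 0.253], [0.0, -1.0, -0.002]]
force: [-0.0, 0.2, -0.1]
finger_gap: 0.0701
[ 0.4815719  -0.26397576  0.25303721] [[ 2.52937763e-01 -1.60147688e-03  9.67481226e-01]
 [-9.67482483e-01 -7.95183239e-04  2.52936775e-01]
 [ 3.64252459e-04 -9.99998401e-01 -1.75053269e-03]] 0.015695620759261158 (np.float64(272.3013735624941), np.float64(112.76246086376243))
```

View pics/c_wrist.png

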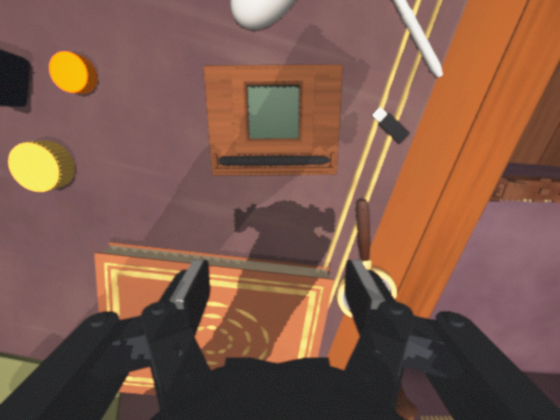

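```bash
python3 - <<'E'
import cv2
im=cv2.imread("pics/c_wrist.png")
cv2.imwrite("pics/d.png",cv2.resize(im[55:190,195:355],None,fx=4.4,fy=4.4,interpolation=cv2.INTER_CUBIC))
E
```

```text
(no output)
```

View pics/d.png

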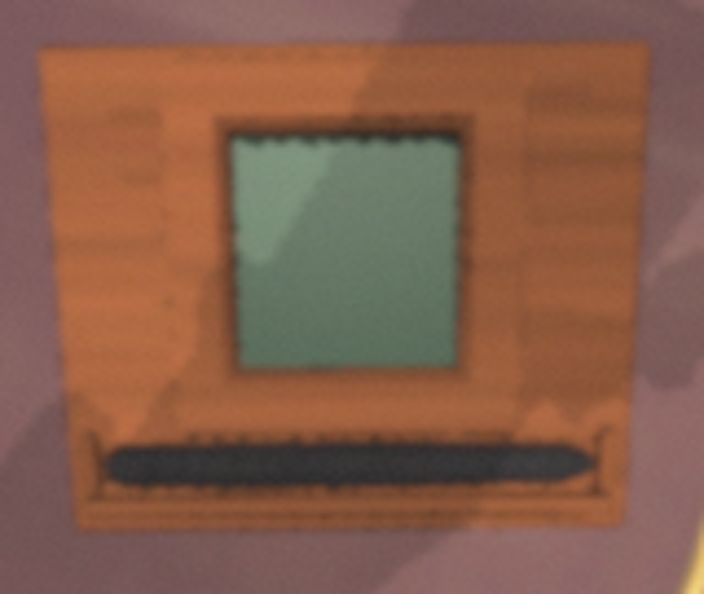

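```bash
python3 - <<'E'
from h import *
im=cv2.imread("pics/c_wrist.png")
st=read_state();st["eef_pos"]=np.array([0.4815719,-0.26397576,0.25303721])
st["eef_rot"]=np.array([[ 2.52937763e-01,-1.60147688e-03,9.67481226e-01],[-9.67482483e-01,-7.95183239e-04,2.52936775e-01],[3.64252459e-04,-9.99998401e-01,-1.75053269e-03]])
C=cam("wrist",st);h=cv2.cvtColor(im,cv2.COLOR_BGR2HSV)
def quad(m,box,z):
    x0,y0,x1,y1=box;mm=np.zeros_like(m);mm[y0:y1,x0:x1]=m[y0:y1,x0:x1]
    c=cv2.convexHull(max(cv2.findContours(mm,0,1)[0],key=cv2.contourArea))
    P=np.array([ray(C,u,v,z)[:2] for u,v in c[:,0]])*1000
    r=cv2.minAreaRect(P.astype(np.float32));print(r);return c
quad(cv2.inRange(h,(40,30,60),(100,255,255)),(230,70,310,150),.006)
quad(cv2.inRange(h,(3,120,80),(20,255,255)),(195,55,355,190),.006)
print(h[100,275],h[70,215],h[60,200],h[70,330])
def C2(u,v,z):return ray(C,195+u/4.4,55+v/4.4,z)
for p in((232,132),(462,132),(458,370),(240,370)):print(C2(*p,.006))
for p in((218,118),(470,118),(466,375),(228,378)):print('rim',C2(*p,.022))
for p in((40,45),(648,42),(622,525),(78,528)):print('pl',C2(*p,.006))
E
```

```text
((560.9160766601562, -238.2705841064453), (57.616397857666016, 58.772029876708984), 14.700407981872559)
((549.4388427734375, -241.63864135742188), (126.86275482177734, 158.76637268066406), 15.171101570129395)
[ 58  35 125] [ 10 157 179] [176  69 125] [ 11 159 148]
[ 0.58242735 -0.20253887  0.006     ]
[ 0.59783448 -0.26124102  0.006     ]
[ 0.53875596 -0.27714662  0.006     ]
[ 0.52334241 -0.21839428  0.006     ]
rim [ 0.58366194 -0.20018749  0.022     ]
rim [ 0.59975791 -0.26151264  0.022     ]
rim [ 0.53891029 -0.27810509  0.022     ]
rim [ 0.52203479 -0.21685784  0.022     ]
pl [ 0.59006891 -0.149823    0.006     ]
pl [ 0.63069645 -0.30182669  0.006     ]
pl [ 0.50881724 -0.33510584  0.006     ]
pl [ 0.46804821 -0.18311551  0.006     ]
```

```bash

python3 -m crank '[{"x":-1,"y":0,"z":0.13,"rx":0,"ry":0,"rz":0,"gripper":0.65},{"x":-1,"y":0,"z":0.13,"rx":0,"ry":0,"rz":0,"gripper":0.65}]'
python3 -m crank '[{"x":-1,"y":0,"z":0.13,"rx":0,"ry":0,"rz":0,"gripper":0.65},{"x":-1,"y":0,"z":0.13,"rx":0,"ry":0,"rz":0,"gripper":0.65}]'
python3 -m crank '[{"x":-1,"y":0,"z":0.13,"rx":0,"ry":0,"rz":0,"gripper":0.65},{"x":-1,"y":0,"z":0.13,"rx":0,"ry":0,"rz":0,"gripper":0.65}]'
python3 -m crank '[{"x":-1,"y":0,"z":0.13,"rx":0,"ry":0,"rz":0,"gripper":0.65},{"x":-1,"y":0,"z":0.13,"rx":0,"ry":0,"rz":0,"gripper":0.65},{"x":-1,"y":0,"z":0.13,"rx":0,"ry":0,"rz":0,"gripper":0.65},{"x":-1,"y":0,"z":0.13,"rx":0,"ry":0,"rz":0,"gripper":0.65},{"x":-1,"y":0,"z":0.13,"rx":0,"ry":0,"rz":0,"gripper":0.65}]'
python3 - <<'E'
from h import *
im,C,st=grab("wrist","e_wrist");print(st["eef_pos"],st["eef_rot"],st["qpos"], proj(C,[.5187,.0742,.076]))
np.savez("e.npz",p=st["eef_pos"],r=st["eef_rot"])
u,v=map(int,proj(C,[.5187,.0742,.05]));cv2.imwrite("pics/e_crop.png",cv2.resize(im[max(0,v-60):v+60,u-70:u+70],None,fx=5,fy=5,interpolation=cv2.INTER_CUBIC));print(u-70,max(0,v-60))
E
```

```text
time_s: 1.8
eef_pos: [0.4711, -0.182, 0.2532]
eef_rot: [[0.252, -0.001, 0.968], [-0.968, 0.001, 0.252], [-0.001, -1.0, -0.001]]
force: [0.0, 1.4, 0.6]
finger_gap: 0.0703
time_s: 2.0
eef_pos: [0.4609, -0.1008, 0.2534]
eef_rot: [[0.255, -0.001, 0.967], [-0.967, 0.001, 0.255], [-0.001, -1.0, -0.0]]
force: [0.9, 0.6, -0.5]
finger_gap: 0.0702
time_s: 2.2
eef_pos: [0.4509, -0.0208, 0.2535]
eef_rot: [[0.255, -0.0, 0.967], [-0.967, 0.001, 0.255], [-0.001, -1.0, 0.0]]
force: [1.0, 0.3, 0.1]
finger_gap: 0.0709
time_s: 2.7
eef_pos: [0.4416, 0.0553, 0.2533]
eef_rot: [[0.252, -0.0, 0.968], [-0.968, -0.001, 0.252], [0.001, -1.0, -0.0]]
force: [0.0, -0.6, 0.1]
finger_gap: 0.0707
[0.44160904 0.0553395  0.2533068 ] [[ 2.51574108e-01 -7.73258065e-05  9.67838035e-01]
 [-9.67837368e-01 -1.19685371e-03  2.51573839e-01]
 [ 1.13890740e-03 -9.99999281e-01 -3.75936210e-04]] [-0.15436768  0.4620622  -0.11033106  2.08648546  0.08936506  0.59770803
 -1.64365102] (np.float64(278.02597720821745), np.float64(115.92955089960176))
207 55
```

View pics/e_crop.png

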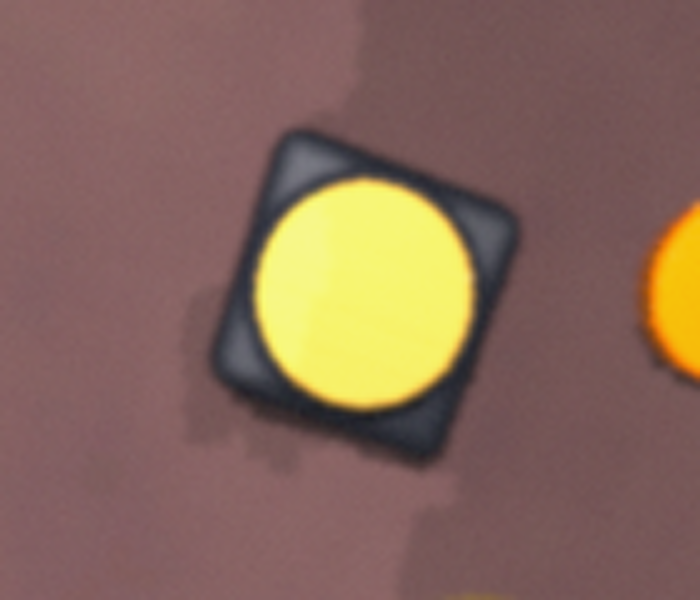

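View pics/e_wrist.png

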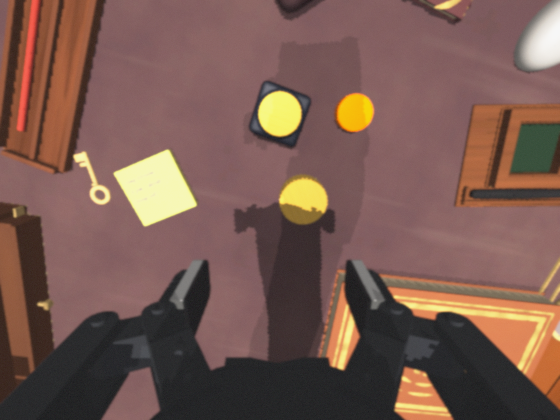

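```bash
python3 - <<'E'
from h import *
im=cv2.imread("pics/e_wrist.png");d=np.load("e.npz");C=cam("wrist",{"eef_pos":d["p"],"eef_rot":d["r"]})
h=cv2.cvtColor(im,cv2.COLOR_BGR2HSV)
def P(m,box,z,hull=True):
    x0,y0,x1,y1=box;mm=np.zeros_like(m);mm[y0:y1,x0:x1]=m[y0:y1,x0:x1]
    c=cv2.convexHull(max(cv2.findContours(mm,0,1)[0],key=cv2.contourArea))
    return np.array([ray(C,u,v,z)[:2] for u,v in c[:,0]],dtype=np.float32)*1000
print("cap",cv2.fitEllipse(P(cv2.inRange(h,(24,90,150),(35,255,255)),(240,70,320,150),.076)))
dark=cv2.inRange(im,(0,0,0),(255,75,75))
for z in(.045,.048): print("body",cv2.minAreaRect(P(dark,(240,70,315,155),z)))
print("orange",cv2.fitEllipse(P(cv2.inRange(h,(10,150,150),(23,255,255)),(325,80,385,145),.02)))
# fingertips of wrist cam: tool coords at assumed |x|=gap/2 , z=+11mm
f,cx,cy,_,_=C;M=np.array(camera_info("wrist")["mount"])
for u,v in((205,262),(350,262),(182,303),(372,303)):
    dd=M[:3,:3]@np.array([(u-cx)/f,-(v-cy)/f,-1]);e=M[:3,3]
    for zt in(.0,.011):print(u,v,zt,e+dd*(zt-e[2])/dd[2])
E
```

```text
cap ((521.0281982421875, 73.76448822021484), (40.022682189941406, 40.77272033691406), 8.7013521194458)
body ((519.2990112304688, 73.12969970703125), (55.119876861572266, 57.83442306518555), 85.11363220214844)
body ((519.2910766601562, 73.15383911132812), (54.61697769165039, 57.30677032470703), 85.11367797851562)
orange ((544.5651245117188, -9.845203399658203), (42.236671447753906, 43.807621002197266), 9.685023307800293)
205 262 0.0 [-0.04123535  0.0290944   0.        ]
205 262 0.011 [-0.03556936  0.00837665  0.011     ]
350 262 0.0 [0.04164911 0.02921135 0.        ]
350 262 0.011 [0.03583911 0.00847741 0.011     ]
182 303 0.0 [-0.04251438 -0.00933119  0.        ]
182 303 0.011 [-0.0366713  -0.02472862  0.011     ]
372 303 0.0 [ 0.04229233 -0.00924842  0.        ]
372 303 0.011 [ 0.03639328 -0.02465731  0.011     ]
```

```bash

python3 -m crank '[{"x":0.03,"y":0.5,"z":1,"rx":0,"ry":0.22,"rz":0,"gripper":0.65},{"x":0.03,"y":0.5,"z":1,"rx":0,"ry":0.22,"rz":0,"gripper":0.65},{"x":0.03,"y":0.5,"z":1,"rx":0,"ry":0.22,"rz":0,"gripper":0.65},{"x":0.03,"y":0.5,"z":1,"rx":0,"ry":0.22,"rz":0,"gripper":0.65},{"x":0.03,"y":0.5,"z":1,"rx":0,"ry":0.22,"rz":0,"gripper":0.65},{"x":0.03,"y":0.5,"z":1,"rx":0,"ry":0.22,"rz":0,"gripper":0.65},{"x":0.03,"y":0.5,"z":1,"rx":0,"ry":0.22,"rz":0,"gripper":0.65}]'
python3 - <<'E'
from h import *
st=read_state();print(st["eef_pos"],st["eef_rot"]); d=np.array([.5205,.0735,.04])-st["eef_pos"];print((st["eef_rot"].T@d)/.08, np.degrees(np.arctan2(st["eef_rot"][1,2],st["eef_rot"][0,2])))
E
```

```text
time_s: 3.45
eef_pos: [0.5192, 0.075, 0.2138]
eef_rot: [[-0.088, 0.0, 0.996], [-0.996, 0.0, -0.088], [-0.0, -1.0, 0.0]]
force: [1.0, 0.6, 0.9]
finger_gap: 0.0702
[0.51923994 0.07499654 0.21379029] [[-8.79013075e-02  4.50716106e-04  9.96129087e-01]
 [-9.96129185e-01  3.94693186e-05 -8.79013341e-02]
 [-7.89350833e-05 -9.99999898e-01  4.45502063e-04]]
[0.01742127 2.17238482 0.01636637] -5.042884326811483
```

```bash

python3 -m crank '[{"x":0.02,"y":1,"z":0.02,"rx":0,"ry":0,"rz":0,"gripper":0.65},{"x":0.02,"y":1,"z":0.02,"rx":0,"ry":0,"rz":0,"gripper":0.65}]'
python3 -m crank '[{"x":0,"y":0.4,"z":0,"rx":0,"ry":0,"rz":0,"gripper":0.65},{"x":0,"y":0.8,"z":0,"rx":0,"ry":0,"rz":0,"gripper":0.65},{"x":0,"y":0.8,"z":0,"rx":0,"ry":0,"rz":0,"gripper":0.65},{"x":0,"y":0.8,"z":0,"rx":0,"ry":0,"rz":0,"gripper":0.65}]'
python3 - <<'E'
from h import *
im,C,st=grab("wrist","f_wrist");print(st["eef_pos"])
E
```

```text
time_s: 3.65
eef_pos: [0.5207, 0.0736, 0.1324]
eef_rot: [[-0.087, 0.001, 0.996], [-0.996, 0.0, -0.087], [-0.0, -1.0, 0.001]]
force: [0.0, 0.2, -0.6]
finger_gap: 0.0702
time_s: 4.05
eef_pos: [0.5209, 0.0736, 0.0698]
eef_rot: [[-0.088, -0.0, 0.996], [-0.996, -0.0, -0.088], [0.0, -1.0, -0.0]]
force: [-0.3, -0.4, 1.1]
finger_gap: 0.0704
[0.52088282 0.07363692 0.06976738]
```

View pics/f_wrist.png

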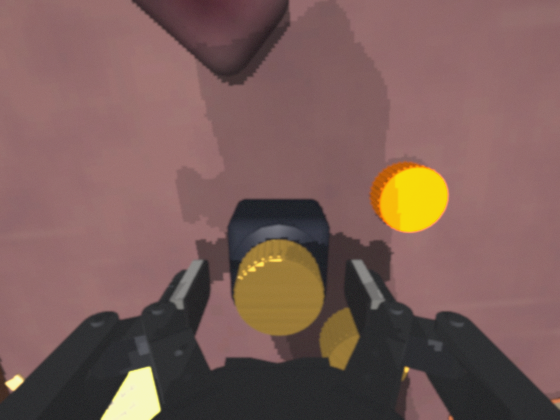

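Bottle (279,245) is squarely between the fingers and aligned. Descending and closing.

```bash

python3 -m crank '[{"x":0,"y":0.37,"z":0,"rx":0,"ry":0,"rz":0,"gripper":0.65},{"x":0,"y":0.37,"z":0,"rx":0,"ry":0,"rz":0,"gripper":0.65},{"x":0,"y":0.37,"z":0,"rx":0,"ry":0,"rz":0,"gripper":0.3},{"x":0,"y":0.37,"z":0,"rx":0,"ry":0,"rz":0,"gripper":-0.2},{"x":0,"y":0.37,"z":0,"rx":0,"ry":0,"rz":0,"gripper":-0.2},{"x":0,"y":0.37,"z":0,"rx":0,"ry":0,"rz":0,"gripper":-0.2},{"x":0,"y":0.37,"z":0,"rx":0,"ry":0,"rz":0,"gripper":-0.2}]' 60
python3 - <<'E'
from h import *
im,C,st=grab("wrist","g_wrist");print(st["eef_pos"],st["finger_gap"],st["force"])
im,C,st=grab("scene","g_scene")
cv2.imwrite("pics/g_sc.png",cv2.resize(im[150:330,150:390],None,fx=3.2,fy=3.2))
E
```

```text
time_s: 4.8
eef_pos: [0.5217, 0.0737, 0.0415]
eef_rot: [[-0.088, 0.002, 0.996], [-0.996, 0.0, -0.088], [-0.0, -1.0, 0.002]]
force: [-1.0, -0.3, 7.8]
finger_gap: 0.0554
[0.52165595 0.07367786 0.0414968 ] 0.055399851347157365 [-0.9546586  -0.30832406  7.76316614]
```

View pics/g_wrist.png

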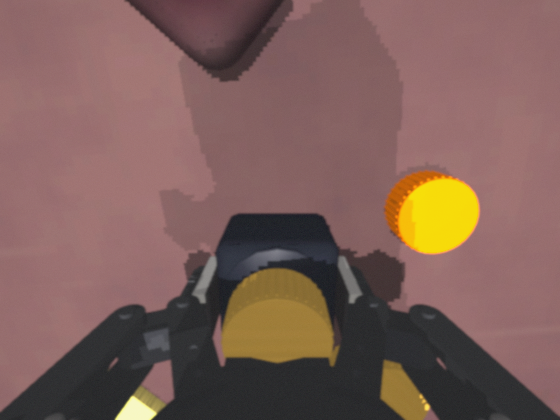

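View pics/g_sc.png

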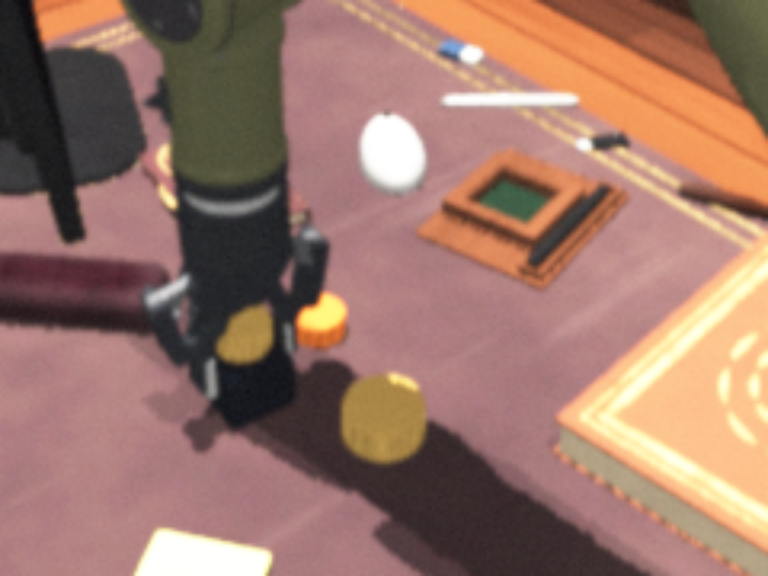

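```bash
python3 - <<'E'
from h import *
im=cv2.imread("pics/g_wrist.png")
st=read_state();C=cam("wrist",st);f,cx,cy,_,_=C;M=np.array(camera_info("wrist")["mount"])
g=im[:,:,2].astype(int)
for u in(250,265,280,295,310):
    col=g[195:240,u];v=195+np.argmin(np.diff(cv2.GaussianBlur(im[195:240,u:u+1,2],(1,3),0)[:,0].astype(int)))+.5
    p=ray(C,u,v,0);print(u,v,st["eef_rot"].T@(p-st["eef_pos"]))
for u,v in((214,256),(340,256)):
    dd=M[:3,:3]@np.array([(u-cx)/f,-(v-cy)/f,-1]);e=M[:3,3]
    for zt in(.007,.011):print("tip",e+dd*(zt-e[2])/dd[2])
cv2.imwrite("pics/g_crop.png",cv2.resize(im[195:345,170:390],None,fx=3.5,fy=3.5,interpolation=cv2.INTER_CUBIC))
E
```

```text
250 213.5 [-0.01607162  0.04155329  0.02495268]
265 213.5 [-0.00728925  0.04155119  0.02496007]
280 213.5 [0.00149328 0.0415491  0.02496747]
295 213.5 [0.01027597 0.04154701 0.02497487]
310 212.5 [0.01903683 0.0415462  0.02559865]
tip [-0.03443609  0.02253949  0.007     ]
tip [-0.03255781  0.01462483  0.011     ]
tip [0.03394034 0.02263323 0.007     ]
tip [0.03203617 0.01471339 0.011     ]
```

View pics/g_crop.png

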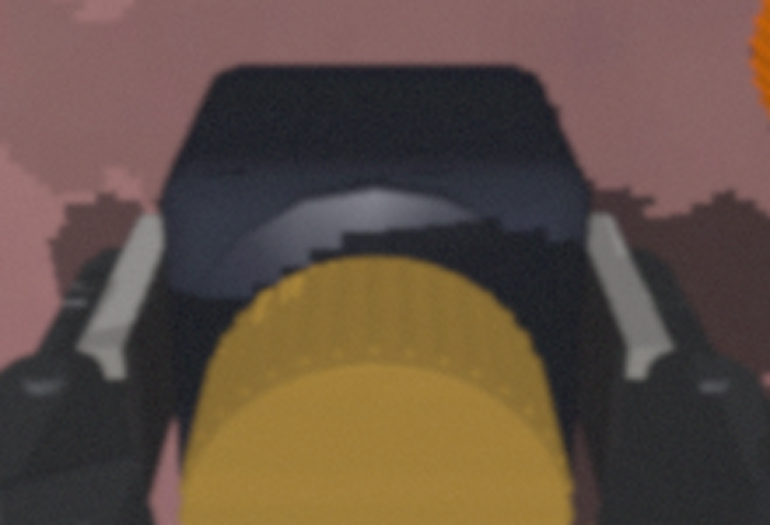

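```bash

python3 -m crank '[{"x":0,"y":-0.2,"z":0,"rx":0,"ry":0,"rz":0,"gripper":-0.2},{"x":0,"y":-0.5,"z":0,"rx":0,"ry":0,"rz":0,"gripper":-0.2},{"x":0,"y":-1,"z":0,"rx":0,"ry":0,"rz":0,"gripper":-0.2},{"x":0,"y":-1,"z":0,"rx":0,"ry":0,"rz":0,"gripper":-0.2}]'
python3 -m crank '[{"x":0.3,"y":0,"z":0.06,"rx":0,"ry":0,"rz":0,"gripper":-0.2},{"x":0.7,"y":0,"z":0.15,"rx":0,"ry":0,"rz":0,"gripper":-0.2},{"x":0.96,"y":0,"z":0.21,"rx":0,"ry":0,"rz":0,"gripper":-0.2}]'
python3 -m crank '[{"x":0.45,"y":0,"z":0.1,"rx":0,"ry":0,"rz":0,"gripper":-0.2},{"x":0.96,"y":0,"z":0.21,"rx":0,"ry":0,"rz":0,"gripper":-0.2}]'
python3 -m crank '[{"x":0.45,"y":0,"z":0.1,"rx":0,"ry":0,"rz":0,"gripper":-0.2},{"x":0.96,"y":0,"z":0.21,"rx":0,"ry":0,"rz":0,"gripper":-0.2}]'
python3 -m crank '[{"x":0.4,"y":0,"z":0.1,"rx":0,"ry":-0.07,"rz":0,"gripper":-0.2},{"x":0.7,"y":0,"z":0.16,"rx":0,"ry":-0.15,"rz":0,"gripper":-0.2},{"x":0.96,"y":0,"z":0.21,"rx":0,"ry":-0.22,"rz":0,"gripper":-0.2},{"x":0.96,"y":0,"z":0.21,"rx":0,"ry":-0.22,"rz":0,"gripper":-0.2},{"x":0.96,"y":0,"z":0.21,"rx":0,"ry":-0.22,"rz":0,"gripper":-0.2},{"x":0.96,"y":0,"z":0.21,"rx":0,"ry":-0.22,"rz":0,"gripper":-0.2}]'
cat > to.py <<'E'
from h import *
import sys
t=np.array(list(map(float,sys.argv[1:4])));yaw=float(sys.argv[4])
st=read_state();R=st["eef_rot"];y=np.degrees(np.arctan2(R[1,2],R[0,2]))
print("pos",st["eef_pos"].round(4),"yaw",y.round(2),"t",st["time_s"],"F",st["force"].round(1),"T",st["torque"].round(2),"gap",st["finger_gap"],"q",st["qpos"].round(2))
print("xyz units",(R.T@(t-st["eef_pos"])/.08).round(3),"ry",round(-(yaw-y)/90,4))
E
python3 to.py .563 -.2383 .12 15.1
python3 - <<'E'
from h import *
im,C,st=grab("wrist","i_wrist")
E
```

```text
time_s: 5.3
eef_pos: [0.5238, 0.0742, 0.1241]
eef_rot: [[-0.088, 0.009, 0.996], [-0.996, 0.002, -0.088], [-0.002, -1.0, 0.008]]
force: [1.6, 0.3, -4.1]
finger_gap: 0.0548
time_s: 5.6
eef_pos: [0.5305, -0.0068, 0.1195]
eef_rot: [[-0.089, -0.001, 0.996], [-0.996, -0.002, -0.089], [0.002, -1.0, -0.001]]
force: [0.4, 0.1, -3.5]
finger_gap: 0.0549
time_s: 5.8
eef_pos: [0.5407, -0.0817, 0.1192]
eef_rot: [[-0.085, -0.001, 0.996], [-0.996, 0.001, -0.085], [-0.001, -1.0, -0.001]]
force: [1.8, -0.1, -3.2]
finger_gap: 0.055
time_s: 6.0
eef_pos: [0.5504, -0.1607, 0.1191]
eef_rot: [[-0.086, -0.001, 0.996], [-0.996, 0.001, -0.086], [-0.001, -1.0, -0.001]]
force: [1.8, 0.1, -4.7]
finger_gap: 0.0549
time_s: 6.6
eef_pos: [0.5607, -0.2364, 0.1192]
eef_rot: [[0.256, -0.001, 0.967], [-0.967, 0.002, 0.256], [-0.002, -1.0, -0.001]]
force: [-0.2, 1.3, -4.1]
finger_gap: 0.0556
pos [ 0.5607 -0.2364  0.1192] yaw 14.81 t 6.6 F [-0.2  1.3 -4.1] T [-0.03 -0.04 -0.01] gap 0.055565218004917975 q [ 0.43  0.85 -0.19  1.72  0.26  0.6  -1.22]
xyz units [ 0.031 -0.009  0.022] ry -0.0032
```

View pics/i_wrist.png

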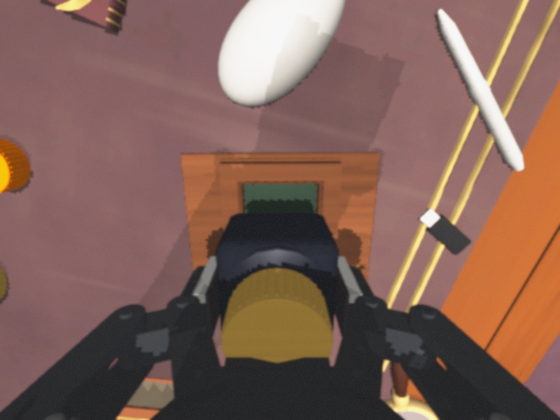

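```bash
python3 - <<'E'
from h import *
im=cv2.imread("pics/i_wrist.png");st=read_state();C=cam("wrist",st);R=st["eef_rot"];p=st["eef_pos"]
def T(u,v,z):return (R.T@(ray(C,u,v,z)-p)*1000).round(1)
for u,v,z in((243,184,.006),(318,184,.006),(243,210,.006),(320,210,.006),(182,154,.006),(380,153,.006),(222,161,.022),(341,161,.022)):print(u,v,z,T(u,v,z))
w=np.array([.561,-.2388,.006]);print("well in tool",(R.T@(w-p)*1000).round(1))
cv2.imwrite("pics/i_crop.png",cv2.resize(im[140:260,170:390],None,fx=3.5,fy=3.5,interpolation=cv2.INTER_CUBIC))
E
```

```text
243 184 0.006 [-27.9 113.4  26.4]
318 184 0.006 [ 33.5 113.3  26.5]
243 210 0.006 [-28.7 113.4   4.1]
320 210 0.006 [ 36.2 113.3   4.1]
182 154 0.006 [-75.4 113.5  50.6]
380 153 0.006 [ 81.4 113.3  51.6]
222 161 0.022 [-41.   97.4  47.5]
341 161 0.022 [47.5 97.3 47.6]
well in tool [  2.7 113.4  -0.5]
```

View pics/i_crop.png

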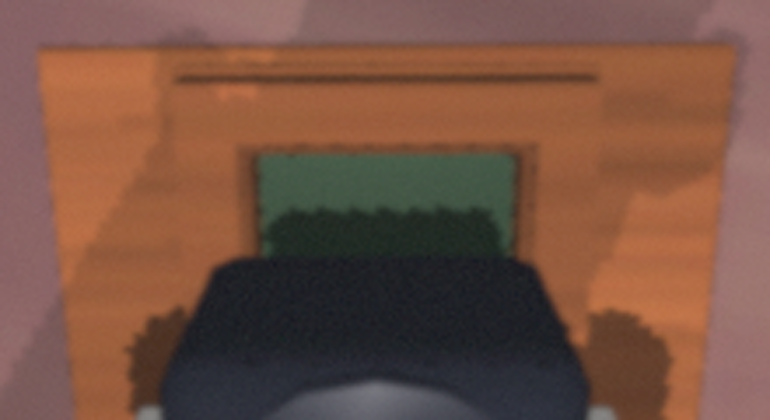

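```bash

python3 -m crank '[{"x":0.03,"y":0,"z":0.022,"rx":0,"ry":-0.003,"rz":0,"gripper":-0.2},{"x":0.03,"y":0.3,"z":0.022,"rx":0,"ry":-0.003,"rz":0,"gripper":-0.2},{"x":0.03,"y":0.6,"z":0.022,"rx":0,"ry":-0.003,"rz":0,"gripper":-0.2},{"x":0.03,"y":0.6,"z":0.022,"rx":0,"ry":-0.003,"rz":0,"gripper":-0.2},{"x":0.03,"y":0.6,"z":0.022,"rx":0,"ry":-0.003,"rz":0,"gripper":-0.2}]'
python3 - <<'E'
from h import *
im,C,st=grab("wrist","j_wrist")
im2,_,_=grab("scene","j_scene")
a=cv2.resize(im[150:300,150:410],None,fx=3,fy=3);cv2.imwrite("pics/j_crop.png",a)
cv2.imwrite("pics/j_sc.png",cv2.resize(im2[130:280,220:400],None,fx=4,fy=4))
E
python3 to.py .563 -.2383 .0475 15.1
```

```text
time_s: 7.15
eef_pos: [0.5635, -0.2394, 0.0718]
eef_rot: [[0.26, -0.0, 0.966], [-0.966, 0.0, 0.26], [-0.0, -1.0, -0.0]]
force: [0.6, -0.0, -3.6]
finger_gap: 0.0549
pos [ 0.5644 -0.24    0.0729] yaw 15.06 t 7.25 F [ 0.7  0.1 -4.3] T [ 0.   -0.05  0.01] gap 0.05501590083451191 q [ 0.42  0.92 -0.17  1.72  0.28  0.52 -1.23]
xyz units [-0.026  0.318 -0.012] ry -0.0004
```

View pics/j_crop.png

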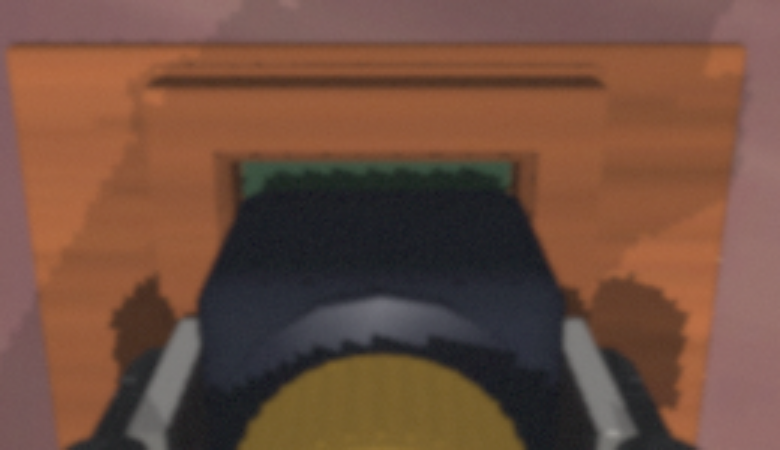

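View pics/j_sc.png

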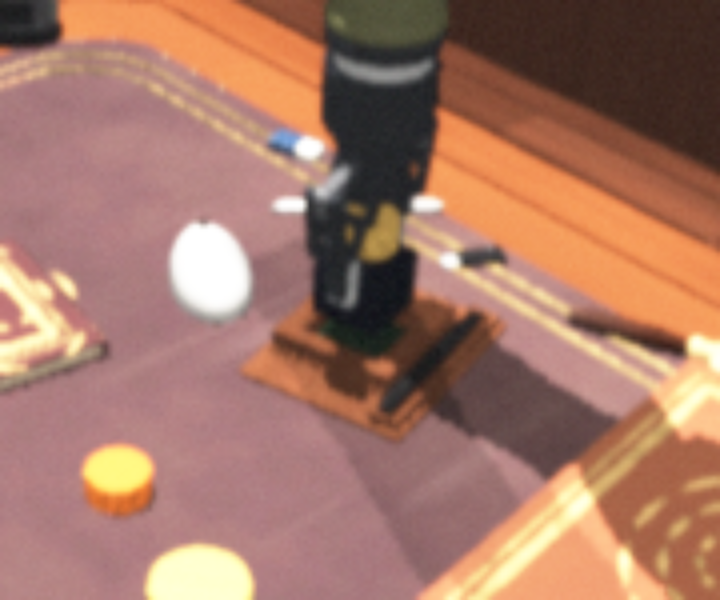

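```bash
python3 - <<'E'
from h import *
st=read_state();C=cam("wrist",st);R=st["eef_rot"];p=st["eef_pos"]
def T(u,v,z):return (R.T@(ray(C,150+u/3,150+v/3,z)-p)*1000).round(1)
for a in((240,162,.019),(514,162,.019),(216,155,.022),(540,155,.022),(8,45,.006),(745,45,.006),(250,193,p[2]-.0415),(518,193,p[2]-.0415),(202,300,p[2]-.0415+.045),(565,300,p[2]-.0415+.045)):print(a,T(*a))
E
```

```text
(240, 162, 0.019) [-29.4  54.   27.1]
(514, 162, 0.019) [27.6 54.  27.2]
(216, 155, 0.022) [-33.7  51.   29.5]
(540, 155, 0.022) [32.3 51.  29.6]
(8, 45, 0.006) [-80.   66.9  49.4]
(745, 45, 0.006) [77.9 67.1 49.5]
(250, 193, np.float64(0.0314463477224887)) [-25.7  41.5  24.6]
(518, 193, np.float64(0.0314463477224887)) [26.7 41.6 24.6]
(202, 300, np.float64(0.0764463477224887)) [-26.4  -3.5  23.2]
(565, 300, np.float64(0.0764463477224887)) [26.9 -3.4 23.2]
```

```bash

python3 -m crank '[{"x":-0.016,"y":0,"z":0,"rx":0,"ry":0,"rz":0,"gripper":-0.2},{"x":-0.016,"y":0.08,"z":0,"rx":0,"ry":0,"rz":0,"gripper":-0.2},{"x":-0.016,"y":0.16,"z":0,"rx":0,"ry":0,"rz":0,"gripper":-0.2},{"x":-0.016,"y":0.2,"z":0,"rx":0,"ry":0,"rz":0,"gripper":-0.2},{"x":-0.016,"y":0.2,"z":0,"rx":0,"ry":0,"rz":0,"gripper":-0.2}]'
python3 to.py .563 -.2383 .0475 15.1
python3 -m crank '[{"x":0,"y":0.04,"z":0,"rx":0,"ry":0,"rz":0,"gripper":-0.2},{"x":0,"y":0.08,"z":0,"rx":0,"ry":0,"rz":0,"gripper":-0.2},{"x":0,"y":0.08,"z":0,"rx":0,"ry":0,"rz":0,"gripper":-0.2}]'
python3 to.py .563 -.2383 .0475 15.1
```

```text
time_s: 7.75
eef_pos: [0.5624, -0.2386, 0.0548]
eef_rot: [[0.26, -0.002, 0.966], [-0.966, 0.0, 0.26], [-0.001, -1.0, -0.001]]
force: [1.0, 0.5, -3.8]
finger_gap: 0.055
pos [ 0.5624 -0.2386  0.0548] yaw 15.04 t 7.75 F [ 1.   0.5 -3.8] T [ 0.01  0.   -0.02] gap 0.05497497504412098 q [ 0.42  0.95 -0.16  1.73  0.29  0.49 -1.24]
xyz units [-0.001  0.092  0.009] ry -0.0007
time_s: 8.05
eef_pos: [0.5627, -0.2386, 0.0488]
eef_rot: [[0.26, -0.001, 0.966], [-0.966, 0.0, 0.26], [-0.0, -1.0, -0.001]]
force: [-0.2, -1.2, -5.1]
finger_gap: 0.0548
pos [ 0.5627 -0.2386  0.0488] yaw 15.04 t 8.05 F [-0.2 -1.2 -5.1] T [-0.02 -0.04  0.05] gap 0.05475765719035698 q [ 0.41  0.96 -0.16  1.73  0.29  0.47 -1.24]
xyz units [-0.003  0.016  0.005] ry -0.0006
```

In the well freely (bottom about 7 mm, no contact force). Last bit down, then release.

```bash

python3 -m crank '[{"x":0,"y":0.015,"z":0,"rx":0,"ry":0,"rz":0,"gripper":-0.2},{"x":0,"y":0.03,"z":0,"rx":0,"ry":0,"rz":0,"gripper":-0.2},{"x":0,"y":0.03,"z":0,"rx":0,"ry":0,"rz":0,"gripper":-0.2}]'
python3 -m crank '[{"x":0,"y":0,"z":0,"rx":0,"ry":0,"rz":0,"gripper":0.45},{"x":0,"y":0,"z":0,"rx":0,"ry":0,"rz":0,"gripper":0.65},{"x":0,"y":0,"z":0,"rx":0,"ry":0,"rz":0,"gripper":0.65},{"x":0,"y":-0.3,"z":0,"rx":0,"ry":0,"rz":0,"gripper":0.65},{"x":0,"y":-0.6,"z":0,"rx":0,"ry":0,"rz":0,"gripper":0.65},{"x":0,"y":-1,"z":0,"rx":0,"ry":0,"rz":0,"gripper":0.65},{"x":0,"y":-1,"z":0,"rx":0,"ry":0,"rz":0,"gripper":0.65}]'
python3 -m crank '[{"x":0,"y":-0.5,"z":-0.5,"rx":0,"ry":0,"rz":0,"gripper":0.65},{"x":0,"y":-1,"z":-1,"rx":0,"ry":0,"rz":0,"gripper":0.65},{"x":0,"y":-1,"z":-1,"rx":0,"ry":0,"rz":0,"gripper":0.65},{"x":0,"y":-1,"z":-1,"rx":0,"ry":0,"rz":0,"gripper":0.65}]'
python3 - <<'E'
from h import *
im,C,st=grab("wrist","k_wrist");np.savez("k.npz",p=st["eef_pos"],r=st["eef_rot"])
im2,_,_=grab("scene","k_scene")
u,v=map(int,proj(C,[.561,-.2388,.04]));print(u,v)
cv2.imwrite("pics/k_crop.png",cv2.resize(im[max(0,v-70):v+70,u-90:u+90],None,fx=4.2,fy=4.2,interpolation=cv2.INTER_CUBIC))
cv2.imwrite("pics/k_sc.png",cv2.resize(im2[130:280,220:400],None,fx=4,fy=4,interpolation=cv2.INTER_CUBIC))
E
python3 to.py .563 -.2383 .0475 15.1
```

```text
time_s: 8.35
eef_pos: [0.5631, -0.2388, 0.0476]
eef_rot: [[0.259, 0.0, 0.966], [-0.966, -0.0, 0.259], [0.0, -1.0, 0.0]]
force: [-1.0, 1.2, 2.1]
finger_gap: 0.055
time_s: 9.05
eef_pos: [0.5659, -0.2397, 0.131]
eef_rot: [[0.259, 0.008, 0.966], [-0.966, -0.003, 0.259], [0.005, -1.0, 0.007]]
force: [1.1, -0.5, -0.3]
finger_gap: 0.0704
time_s: 9.45
eef_pos: [0.485, -0.2608, 0.208]
eef_rot: [[0.257, 0.002, 0.966], [-0.966, -0.002, 0.257], [0.002, -1.0, 0.001]]
force: [0.5, 0.5, -0.8]
finger_gap: 0.0704
274 116
pos [ 0.4866 -0.2589  0.2063] yaw 15.08 t 9.55 F [-0.4  0.5 -1.1] T [ 0.03 -0.05  0.03] gap 0.07062693393664746 q [ 0.55  0.66 -0.24  1.84  0.24  0.67 -1.14]
xyz units [0.    1.986 0.987] ry -0.0002
```

View pics/k_crop.png

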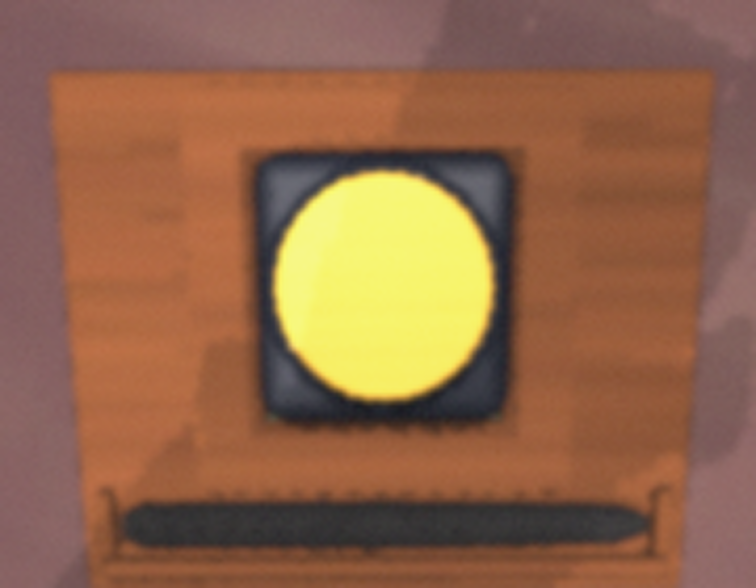

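View pics/k_sc.png

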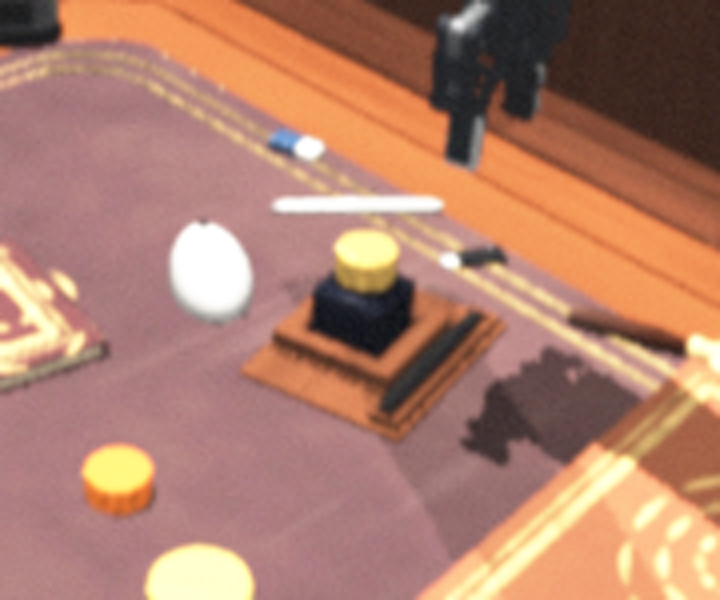

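Bottle sits squarely in the well, cap at wrist pixel ~(275,114); pen untouched. I'll take a second view from a 90° turned wrist, to cancel camera mount bias before centring on the cap.

```bash

python3 -m crank '[{"x":1,"y":0,"z":0.96,"rx":0,"ry":-0.5,"rz":0,"gripper":0.65},{"x":1,"y":0,"z":0.96,"rx":0,"ry":-1,"rz":0,"gripper":0.65},{"x":1,"y":0,"z":0.96,"rx":0,"ry":-1,"rz":0,"gripper":0.65},{"x":1,"y":0,"z":0.96,"rx":0,"ry":-1,"rz":0,"gripper":0.65},{"x":1,"y":0,"z":0.96,"rx":0,"ry":-1,"rz":0,"gripper":0.65},{"x":1,"y":0,"z":0.96,"rx":0,"ry":-1,"rz":0,"gripper":0.65},{"x":1,"y":0,"z":0.96,"rx":0,"ry":-1,"rz":0,"gripper":0.65},{"x":1,"y":0,"z":0.96,"rx":0,"ry":-1,"rz":0,"gripper":0.65},{"x":1,"y":0,"z":0.96,"rx":0,"ry":-1,"rz":0,"gripper":0.65},{"x":1,"y":0,"z":0.96,"rx":0,"ry":-1,"rz":0,"gripper":0.65},{"x":1,"y":0,"z":0.96,"rx":0,"ry":-1,"rz":0,"gripper":0.65},{"x":1,"y":0,"z":0.96,"rx":0,"ry":-1,"rz":0,"gripper":0.65},{"x":1,"y":0,"z":0.96,"rx":0,"ry":-1,"rz":0,"gripper":0.65},{"x":1,"y":0,"z":0.96,"rx":0,"ry":-1,"rz":0,"gripper":0.65}]'
python3 to.py .561 -.2388 .0815 105
cat > capm.py <<'E'
from h import *
def meas(im,C,z):
    h=cv2.cvtColor(im,cv2.COLOR_BGR2HSV)
    m=cv2.inRange(h,(24,90,110),(35,255,255));u,v=map(int,proj(C,[.561,-.2388,z]))
    mm=np.zeros_like(m);mm[max(0,v-45):v+45,u-45:u+45]=m[max(0,v-45):v+45,u-45:u+45]
    c=cv2.convexHull(max(cv2.findContours(mm,0,1)[0],key=cv2.contourArea))
    P=np.array([ray(C,u,v,z)[:2] for u,v in c[:,0]],dtype=np.float32)*1000
    return cv2.fitEllipse(P)
E
python3 - <<'E'
from capm import *
im,C,st=grab("wrist","l_wrist");np.savez("l.npz",p=st["eef_pos"],r=st["eef_rot"])
d=np.load("k.npz");C1=cam("wrist",{"eef_pos":d["p"],"eef_rot":d["r"]})
a=meas(cv2.imread("pics/k_wrist.png"),C1,.082);b=meas(im,C,.082);print(a,b)
# p = est - R b (b in tool x,z)
R1=d["r"][:2][:,[0,2]];R2=st["eef_rot"][:2][:,[0,2]]
A=np.block([[np.eye(2),R1],[np.eye(2),R2]]);s=np.linalg.solve(A,np.r_[a[0],b[0]]);print("p",s[:2],"bias",s[2:])
E
```

```text
time_s: 10.95
eef_pos: [0.581, -0.3162, 0.2062]
eef_rot: [[0.966, -0.0, -0.259], [0.259, 0.001, 0.966], [-0.0, -1.0, 0.001]]
force: [-0.2, 0.0, 0.3]
finger_gap: 0.0701
pos [ 0.581  -0.3162  0.2062] yaw 105.01 t 10.95 F [-0.2  0.   0.3] T [-0.02  0.02  0.02] gap 0.07014919885961197 q [ 0.77  0.86 -0.68  1.48  0.59  1.01  0.2 ]
xyz units [0.009 1.559 0.999] ry 0.0001
((562.87548828125, -238.94876098632812), (39.93025207519531, 40.61021423339844), 0.9169858694076538) ((563.0103149414062, -238.54324340820312), (40.69765090942383, 41.43449401855469), 103.31932067871094)
p [ 562.74053972 -238.67872138] bias [0.29565531 0.06099906]
```

View pics/l_wrist.png

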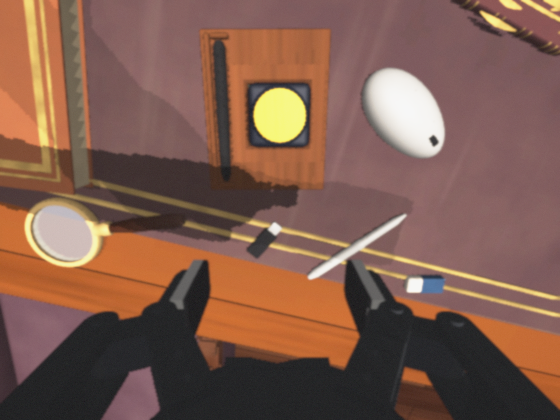

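```bash

python3 -m crank '[{"x":0.03,"y":0,"z":1,"rx":0,"ry":0.5,"rz":0,"gripper":0.6},{"x":0.03,"y":0,"z":1,"rx":0,"ry":1,"rz":0,"gripper":0.6},{"x":0.03,"y":0,"z":1,"rx":0,"ry":1,"rz":0,"gripper":0.6},{"x":0.03,"y":0,"z":1,"rx":0,"ry":1,"rz":0,"gripper":0.6},{"x":0.03,"y":0,"z":1,"rx":0,"ry":1,"rz":0,"gripper":0.6},{"x":0.03,"y":0,"z":1,"rx":0,"ry":1,"rz":0,"gripper":0.6},{"x":0.03,"y":0.9,"z":1,"rx":0,"ry":1,"rz":0,"gripper":0.6},{"x":0.03,"y":0.9,"z":1,"rx":0,"ry":1,"rz":0,"gripper":0.6},{"x":0.03,"y":0.9,"z":1,"rx":0,"ry":1,"rz":0,"gripper":0.6},{"x":0.03,"y":0.9,"z":1,"rx":0,"ry":1,"rz":0,"gripper":0.6},{"x":0.03,"y":0.9,"z":1,"rx":0,"ry":1,"rz":0,"gripper":0.6},{"x":0.03,"y":0.9,"z":1,"rx":0,"ry":1,"rz":0,"gripper":0.6},{"x":0.03,"y":0.9,"z":1,"rx":0,"ry":1,"rz":0,"gripper":0.6},{"x":0.03,"y":0.9,"z":1,"rx":0,"ry":1,"rz":0,"gripper":0.6}]'
python3 to.py .5628 -.2387 .0815 15
python3 - <<'E'
from h import *
im,C,st=grab("wrist","m_wrist")
E
```

```text
time_s: 12.4
eef_pos: [0.5623, -0.2389, 0.135]
eef_rot: [[0.261, 0.0, 0.965], [-0.965, 0.0, 0.261], [0.0, -1.0, 0.0]]
force: [-0.2, -0.6, -0.5]
finger_gap: 0.0684
pos [ 0.5623 -0.2389  0.135 ] yaw 15.11 t 12.4 F [-0.2 -0.6 -0.5] T [-0.01 -0.02  0.04] gap 0.06837244467911091 q [ 0.44  0.83 -0.21  1.71  0.26  0.63 -1.22]
xyz units [-0.     0.668  0.006] ry 0.0012
```

View pics/m_wrist.png

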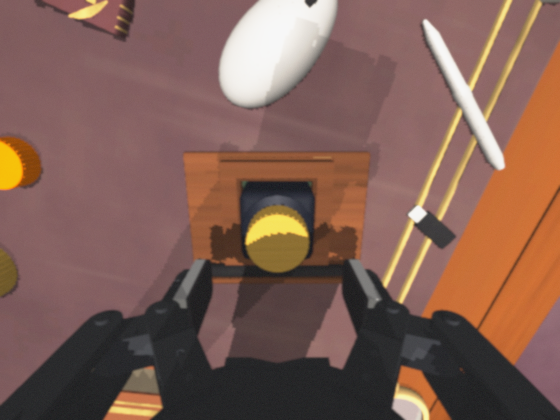

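```bash

python3 -m crank '[{"x":0,"y":0.3,"z":0.005,"rx":0,"ry":0,"rz":0,"gripper":0.5},{"x":0,"y":0.66,"z":0.005,"rx":0,"ry":0,"rz":0,"gripper":0.4},{"x":0,"y":0.66,"z":0.005,"rx":0,"ry":0,"rz":0,"gripper":0.3},{"x":0,"y":0.66,"z":0.005,"rx":0,"ry":0,"rz":0,"gripper":0.15},{"x":0,"y":0.66,"z":0.005,"rx":0,"ry":0,"rz":0,"gripper":-0.4},{"x":0,"y":0.66,"z":0.005,"rx":0,"ry":0,"rz":0,"gripper":-0.4},{"x":0,"y":0.66,"z":0.005,"rx":0,"ry":0,"rz":0,"gripper":-0.4},{"x":0,"y":0.66,"z":0.005,"rx":0,"ry":0,"rz":0,"gripper":-0.4}]' 60
python3 to.py .5628 -.2387 .0815 15
python3 - <<'E'
from h import *
im,C,st=grab("wrist","n_wrist")
f,cx,cy,_,_=C;M=np.array(camera_info("wrist")["mount"])
E
```

```text
time_s: 13.25
eef_pos: [0.5634, -0.239, 0.0833]
eef_rot: [[0.26, 0.002, 0.966], [-0.966, -0.001, 0.26], [0.001, -1.0, 0.002]]
force: [-1.4, 0.2, 6.0]
finger_gap: 0.0394
pos [ 0.5634 -0.239   0.0833] yaw 15.04 t 13.25 F [-1.4  0.2  6. ] T [ 0.24  0.19 -0.02] gap 0.03937482884077984 q [ 0.43  0.9  -0.18  1.73  0.28  0.53 -1.24]
xyz units [-0.005  0.022 -0.006] ry 0.0005
```

View pics/n_wrist.png

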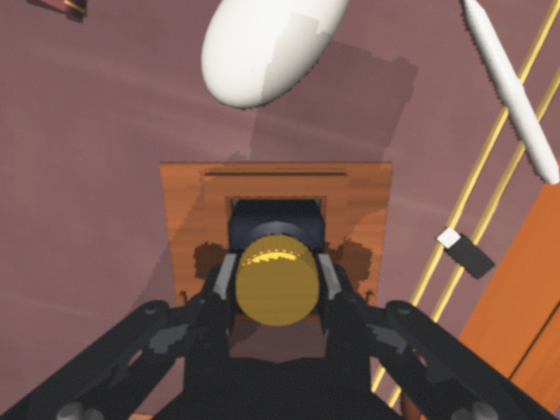

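```bash

python3 -m crank '[{"x":0,"y":-0.002,"z":0,"rx":0,"ry":-0.06,"rz":0,"gripper":-0.4},{"x":0,"y":-0.006,"z":0,"rx":0,"ry":-0.12,"rz":0,"gripper":-0.4},{"x":0,"y":-0.01,"z":0,"rx":0,"ry":-0.18,"rz":0,"gripper":-0.4},{"x":0,"y":-0.014,"z":0,"rx":0,"ry":-0.24,"rz":0,"gripper":-0.4},{"x":0,"y":-0.018,"z":0,"rx":0,"ry":-0.3,"rz":0,"gripper":-0.4}]'
python3 to.py .5628 -.2387 .0833 15
```

```text
time_s: 13.8
eef_pos: [0.5636, -0.2388, 0.0845]
eef_rot: [[0.672, 0.002, 0.74], [-0.74, -0.0, 0.672], [0.002, -1.0, 0.001]]
force: [-0.8, 1.5, 3.1]
finger_gap: 0.0395
pos [ 0.5636 -0.2388  0.0845] yaw 42.26 t 13.8 F [-0.8  1.5  3.1] T [ 0.2  -0.04 -0.08] gap 0.03948710807594154 q [ 0.49  0.91 -0.3   1.72  0.45  0.57 -0.91]
xyz units [-0.008  0.015 -0.006] ry 0.3029
```

```bash

python3 -m crank '[{"x":0,"y":-0.005,"z":0,"rx":0,"ry":-0.09,"rz":0,"gripper":-0.4},{"x":0,"y":-0.01,"z":0,"rx":0,"ry":-0.18,"rz":0,"gripper":-0.4},{"x":0,"y":-0.016,"z":0,"rx":0,"ry":-0.27,"rz":0,"gripper":-0.4},{"x":0,"y":-0.021,"z":0,"rx":0,"ry":-0.36,"rz":0,"gripper":-0.4},{"x":0,"y":-0.026,"z":0,"rx":0,"ry":-0.45,"rz":0,"gripper":-0.4},{"x":0,"y":-0.032,"z":0,"rx":0,"ry":-0.54,"rz":0,"gripper":-0.4},{"x":0,"y":-0.037,"z":0,"rx":0,"ry":-0.63,"rz":0,"gripper":-0.4}]'
python3 to.py .5628 -.2387 .0833 15
python3 - <<'E'
from h import *
im,C,st=grab("wrist","o_wrist");im,_,_=grab("scene","o_scene")
cv2.imwrite("pics/o_sc.png",cv2.resize(im[130:280,220:400],None,fx=4,fy=4,interpolation=cv2.INTER_CUBIC))
E
```

```text
time_s: 14.5
eef_pos: [0.5627, -0.2388, 0.0865]
eef_rot: [[0.987, 0.0, -0.158], [0.158, 0.0, 0.987], [0.0, -1.0, 0.0]]
force: [0.7, 0.8, -0.4]
finger_gap: 0.0396
pos [ 0.5627 -0.2388  0.0865] yaw 99.07 t 14.5 F [ 0.7  0.8 -0.4] T [ 0.29 -0.06 -0.01] gap 0.03955649320009345 q [ 0.63  0.95 -0.56  1.71  0.74  0.7  -0.17]
xyz units [0.001 0.04  0.001] ry 0.9342
```

View pics/o_wrist.png

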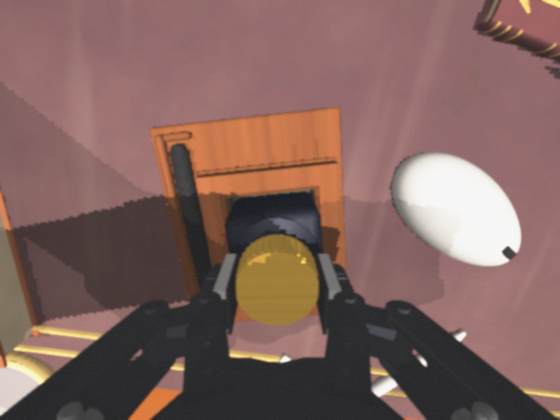

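View pics/o_sc.png

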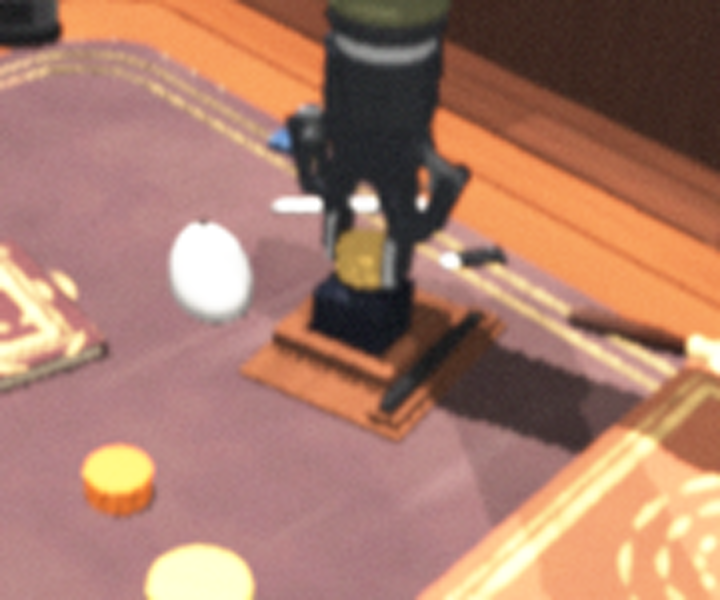

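```bash

python3 -m crank '[{"x":0,"y":-0.005,"z":0,"rx":0,"ry":-0.09,"rz":0,"gripper":-0.4},{"x":0,"y":-0.01,"z":0,"rx":0,"ry":-0.18,"rz":0,"gripper":-0.4},{"x":0,"y":-0.016,"z":0,"rx":0,"ry":-0.27,"rz":0,"gripper":-0.4},{"x":0,"y":-0.021,"z":0,"rx":0,"ry":-0.36,"rz":0,"gripper":-0.4},{"x":0,"y":-0.026,"z":0,"rx":0,"ry":-0.45,"rz":0,"gripper":-0.4},{"x":0,"y":-0.032,"z":0,"rx":0,"ry":-0.54,"rz":0,"gripper":-0.4},{"x":0,"y":-0.037,"z":0,"rx":0,"ry":-0.63,"rz":0,"gripper":-0.4}]'
python3 to.py .5628 -.2387 .0833 15
python3 -m crank '[{"x":0,"y":-0.005,"z":0,"rx":0,"ry":-0.09,"rz":0,"gripper":-0.4},{"x":0,"y":-0.01,"z":0,"rx":0,"ry":-0.18,"rz":0,"gripper":-0.4},{"x":0,"y":-0.016,"z":0,"rx":0,"ry":-0.27,"rz":0,"gripper":-0.4},{"x":0,"y":-0.02,"z":0,"rx":0,"ry":-0.36,"rz":0,"gripper":-0.4},{"x":0,"y":-0.022,"z":0,"rx":0,"ry":-0.45,"rz":0,"gripper":-0.4},{"x":0,"y":-0.024,"z":0,"rx":0,"ry":-0.48,"rz":0,"gripper":-0.4},{"x":0,"y":-0.024,"z":0,"rx":0,"ry":-0.48,"rz":0,"gripper":-0.4}]'
python3 to.py .5628 -.2387 .0833 15
python3 - <<'E'
from h import *
im,C,st=grab("wrist","p_wrist");im,_,_=grab("scene","p_scene")
cv2.imwrite("pics/p_sc.png",cv2.resize(im[130:280,220:400],None,fx=4,fy=4,interpolation=cv2.INTER_CUBIC))
E
```

```text
time_s: 15.3
eef_pos: [0.5621, -0.239, 0.0892]
eef_rot: [[0.414, -0.001, -0.91], [0.91, -0.0, 0.414], [-0.001, -1.0, 0.001]]
force: [-1.1, 1.0, -0.7]
finger_gap: 0.0395
pos [ 0.5621 -0.239   0.0892] yaw 155.55 t 15.3 F [-1.1  1.  -0.7] T [0.15 0.16 0.03] gap 0.03953801243361616 q [ 0.75  1.01 -0.8   1.71  0.94  0.85  0.66]
xyz units [ 0.008  0.074 -0.007] ry 1.5617
time_s: 16.0
eef_pos: [0.5622, -0.2393, 0.0912]
eef_rot: [[-0.316, -0.001, -0.949], [0.949, -0.001, -0.316], [-0.0, -1.0, 0.001]]
force: [-0.8, -0.8, 0.9]
finger_gap: 0.0393
pos [ 0.5622 -0.2393  0.0912] yaw -161.56 t 16.0 F [-0.8 -0.8  0.9] T [-0.08  0.23  0.03] gap 0.03930404434133677 q [ 0.81  1.07 -0.95  1.7   1.05  0.96  1.33]
xyz units [ 0.005  0.099 -0.01 ] ry -1.9617
```

View pics/p_wrist.png

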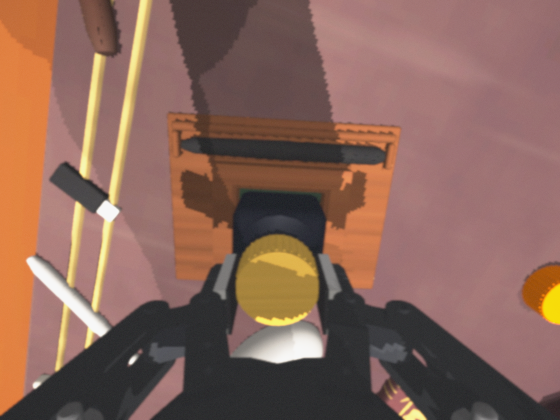

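View pics/p_sc.png

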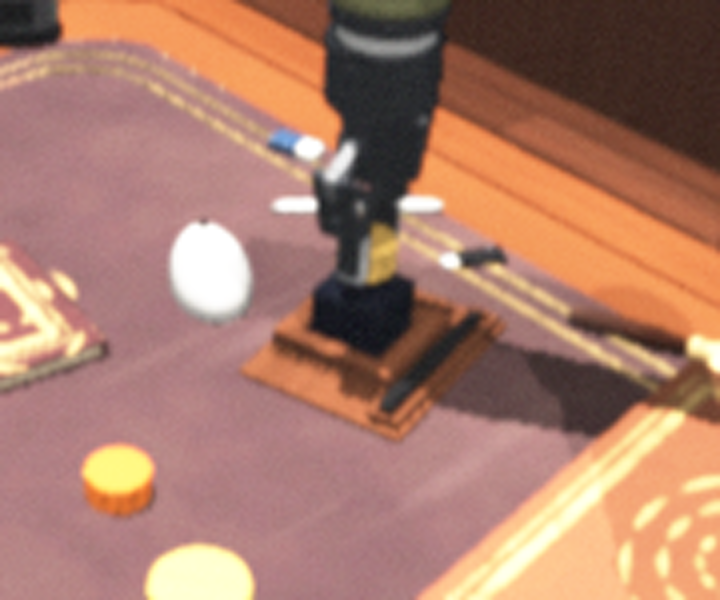

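```bash

python3 -m crank '[{"x":0,"y":0,"z":0,"rx":0,"ry":-0.09,"rz":0,"gripper":-0.4},{"x":0,"y":0,"z":0,"rx":0,"ry":-0.18,"rz":0,"gripper":-0.4},{"x":0,"y":0,"z":0,"rx":0,"ry":-0.2,"rz":0,"gripper":-0.4},{"x":0,"y":-0.03,"z":0,"rx":0,"ry":-0.2,"rz":0,"gripper":-0.4},{"x":0,"y":-0.06,"z":0,"rx":0,"ry":-0.2,"rz":0,"gripper":-0.4},{"x":0,"y":-0.06,"z":0,"rx":0,"ry":-0.2,"rz":0,"gripper":-0.4},{"x":0,"y":-0.06,"z":0,"rx":0,"ry":-0.2,"rz":0,"gripper":-0.4}]'
python3 to.py .5628 -.2387 .0833 15
python3 - <<'E'
from h import *
im,_,_=grab("scene","q_scene")
cv2.imwrite("pics/q_sc.png",cv2.resize(im[130:280,220:400],None,fx=4,fy=4,interpolation=cv2.INTER_CUBIC))
E
```

```text
time_s: 16.8
eef_pos: [0.5627, -0.2389, 0.0963]
eef_rot: [[-0.596, 0.0, -0.803], [0.803, -0.0, -0.596], [-0.0, -1.0, 0.0]]
force: [-1.8, -0.7, 0.1]
finger_gap: 0.0393
pos [ 0.5627 -0.2389  0.0963] yaw -143.4 t 16.8 F [-1.8 -0.7  0.1] T [-0.07  0.12  0.02] gap 0.03933338202059935 q [ 0.83  1.08 -1.01  1.7   1.08  1.01  1.63]
xyz units [ 0.001  0.162 -0.002] ry -1.76
```

View pics/q_sc.png

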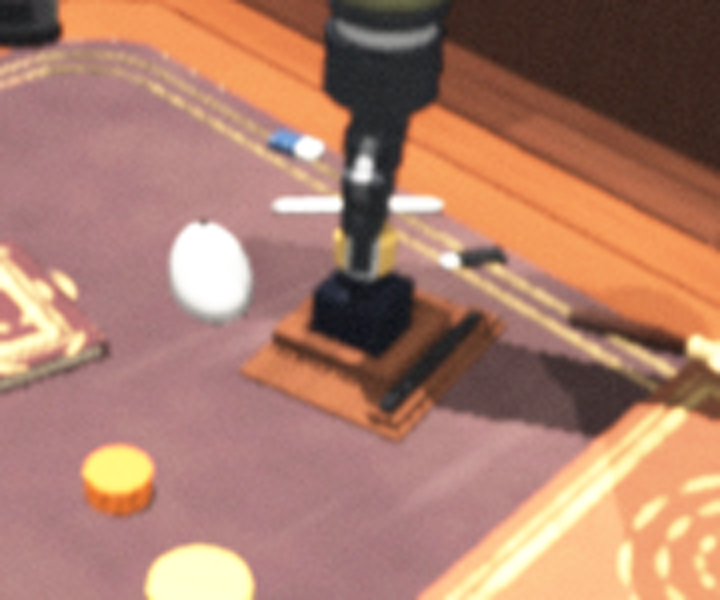

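```bash

python3 -m crank '[{"x":0,"y":-0.05,"z":0,"rx":0,"ry":0,"rz":0,"gripper":-0.4},{"x":0,"y":-0.12,"z":0,"rx":0,"ry":0,"rz":0,"gripper":-0.4},{"x":0,"y":-0.2,"z":0,"rx":0,"ry":0,"rz":0,"gripper":-0.4},{"x":0,"y":-0.27,"z":0,"rx":0,"ry":0,"rz":0,"gripper":-0.4},{"x":0,"y":-0.27,"z":0,"rx":0,"ry":0,"rz":0,"gripper":-0.4},{"x":0,"y":-0.27,"z":0,"rx":0,"ry":0,"rz":0,"gripper":-0.4},{"x":0,"y":-0.27,"z":0,"rx":0,"ry":0,"rz":0,"gripper":-0.4}]'
python3 to.py .5628 -.2387 .0833 15
python3 - <<'E'
from h import *
im,C,st=grab("wrist","r_wrist")
im,_,_=grab("scene","r_scene")
cv2.imwrite("pics/r_sc.png",cv2.resize(im[130:280,220:400],None,fx=4,fy=4,interpolation=cv2.INTER_CUBIC))
E
```

```text
time_s: 17.55
eef_pos: [0.5624, -0.2389, 0.1176]
eef_rot: [[-0.597, -0.0, -0.802], [0.802, -0.0, -0.597], [0.0, -1.0, 0.0]]
force: [0.1, 0.5, -2.2]
finger_gap: 0.0395
pos [ 0.5624 -0.2389  0.1176] yaw -143.36 t 17.55 F [ 0.1  0.5 -2.2] T [-0.    0.01  0.04] gap 0.03949657145494806 q [ 0.84  1.06 -1.03  1.69  1.04  1.04  1.65]
xyz units [-0.001  0.428 -0.006] ry -1.7595
```

View pics/r_sc.png

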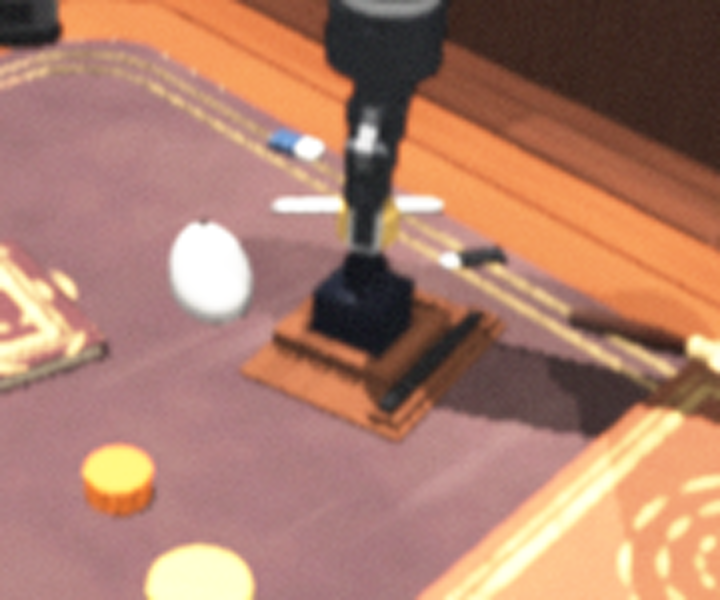

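View pics/r_wrist.png

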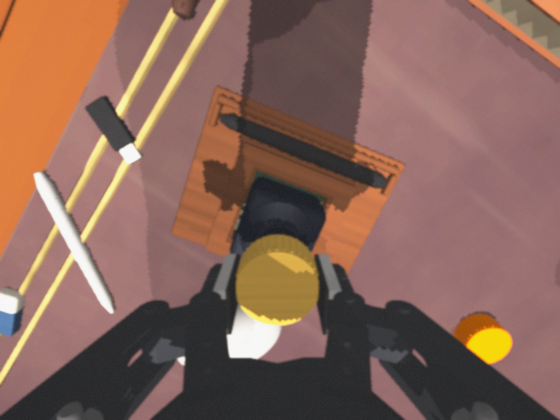

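The cap is free and held, the neck is bare below it at scene crop (365,265), and the bottle still sits down in the well with the pen in place. I'm holding a moment, checking stillness, then handing in.

```bash

python3 -m crank '[{"x":0,"y":0,"z":0,"rx":0,"ry":0,"rz":0,"gripper":-0.4},{"x":0,"y":0,"z":0,"rx":0,"ry":0,"rz":0,"gripper":-0.4},{"x":0,"y":0,"z":0,"rx":0,"ry":0,"rz":0,"gripper":-0.4},{"x":0,"y":0,"z":0,"rx":0,"ry":0,"rz":0,"gripper":-0.4}]'
python3 - <<'E'
from h import *
s=read_state();print(abs(s["joint_velocities"]).max(),s["force"],s["finger_gap"],s["eef_pos"]);print(hand_in())
E
```

```text
time_s: 18.05
eef_pos: [0.5626, -0.2388, 0.1177]
eef_rot: [[-0.597, -0.0, -0.802], [0.802, -0.0, -0.597], [-0.0, -1.0, 0.0]]
force: [0.3, -0.2, -1.5]
finger_gap: 0.0397
0.0011506727630990299 [ 0.26827005 -0.20728755 -1.53170801] 0.03973345375441594 [ 0.56259197 -0.2388298   0.11774594]
the job is handed in; nothing more can be done
None
```

I set the bottle in the stand's well, unscrewed the brass cap about 3.5 rad anticlockwise in one grip, and lifted it clear. I handed in at 18 s, well inside the 61 s limit; no verdict was reported.

What the last checks showed:
- **Cap:** it is in the gripper with a 39.7 mm gap at 60 N. By dead reckoning from the lift, its lower edge is about 18 mm above the rim, which I did not measure directly. It is within about 1 mm of the bottle's axis, going by the cap position measured before I gripped it.
- **Motion and force:** the arm was still, and the wrist force of about 1.5 N downward is close to the cap's own 0.9 N.
- **Bottle:** the camera pictures show it upright and down in the well, with its neck bare. It turned slightly within the well's slack.
- **Other things:** the pen and the other things in view looked unmoved.

No check failed. The one disagreement was between two estimates of where the bottle sat in the grip, which differed by about 1.4 mm. I settled it by lining the bottle up with the well in the wrist camera before lowering it.

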